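# Date-code a jar lid on the stall's hand coder

### The job

Slide the loose jar lid along the channel of the hand coder, keeping it flat on the plate, until it drops into the round nest. Then press it down into the nest against the sprung date stamp until its top is about flush with the plate, hold it there for a moment and let it come back up. Push and press gently so the lid is not dented, leave the lid lying in the nest, and leave the jars and the ink bottle alone.

Things in the scene. Friction and masses are not known exactly. Their poses are not given: they have to be found in the camera images.
- coder: Fixed hand coder on the table: grey base 130 mm (its x) by 280 mm (its y). Origin under the middle of the base at table height, z up. A steel plate, top 30 mm above the origin, runs along y and sticks out at the ends (at least to y = -185 mm). Two rails on it form a channel 69.5 mm wide, centred on x = 0, y = -140 to +140 mm, open at both ends; rails and cheeks rise 8 mm above the plate.
- channel_mid (a point): Point on the plate's top, midway along the channel; axes as the coder's. The plate has one round nest, 70.5 mm across, centred on the channel; its floor, a black rubber stamp, is 6 mm below the plate's top. The plate is clamped differently each time: the nest's centre lies at y = 0 to +70 mm from here. Its place is not measured; find it by feel (or by eye).
- lid: Loose brass-coloured jar lid, flat disc 66 mm across, 12 mm thick, about 50 g, lying in the channel at y = -105 to -85 mm of the coder. Origin: centre of underside, z up. Slides with under 1 N; once in the nest its top stands 6 mm above the plate and the nest's wall stops it hard. Over 25 N from the fingers dents it; do not lift it over 8 mm off the plate or tip it over 20 degrees.
- stamp (a joint): Sprung stamp that is the floor of the nest: 0 = up (6 mm below the plate's top), 0.006 m = fully down, when the lid's top is level with the plate. It starts to give at about 3 N and is fully down at about 9 N; it springs back up by itself. It counts as stamped from 0.004 m, held 0.2 s.
- jar_a: Full glass jar with lid, 68 mm across, 95 mm high, standing on the table beyond the coder, on its +x side. Origin: centre of its underside. Leave alone.
- jar_b: A second jar just like it, standing on the same side. Leave alone.
- ink: Small white ink bottle, 36 mm across, 60 mm high, standing on the same side. Origin: centre of its underside. Leave alone.
Not all that is in view belongs to the job. Of the things like the lid, leave any that is black or red; of the rest the larger one is meant.

How it is judged:
By the outcome, as a careful person would: the job done as asked, in the order asked, and still so for the second after the job is handed in, with the robot touching nothing.
It also fails if it takes over 54 s, if anything falls off the work surface, if the arm or the gripper's body presses on something with over 40 N, if the wrist force passes 120 N, or if a joint passes its speed limit or range.

### The arm

A 7-joint arm with a two-finger parallel gripper is mounted at the origin on the work surface. World frame = base frame: x ahead of the robot, y to its left, z up, the work surface at z = 0. Lengths are in m, angles in rad, forces in N, time in s.
With the tool pointing down it reaches from about 0.4 to 0.85 m from the base axis. Payload 10.4 kg.
Tool frame: the origin (TCP) lies midway between the tips of the shut fingers; the grasp point (between the pads) lies 19 mm behind it (r.grasp_offset is the distance from the TCP to the grasp point, in m); x points along the fingers, y is the direction in which the jaws open and shut, and the axes are right-handed (so a half turn about x gives the same grasp; the last joint's range is limited). The gripper opens to 87 mm and grips with 3 to 60 N. Pads are 19 mm wide; open, the fingers measure 117 mm over their backs; the gripper's body (75 mm by 190 mm) begins 51 mm behind the grasp point.
Start: joints at [1.125, 0.332, -0.065, 1.46, 0.022, 1.35, -0.088], TCP at [0.256, -0.57, 0.223] pointing down, gripper open.
Joint ranges: [-2.6, 2.6], [-0.5, 2.12], [-1.47, 1.34], [0.16, 2.42], [-1.27, 4.41], [0.06, 2.06], [-2.6, 2.6]. Speed limits (rad/s): [2.22, 2.22, 2.79, 2.79, 3.14, 3.14, 3.14].

### API

Orientations are given as a unit quaternion [x, y, z, w].
In Python, from bench import r, vision, close_job gives the robot as it stands. The module is installed in compiled form; this text tells all that it offers.
- The arm moves only by the shell command python3 -m pendant 'ROWS' [OPENING] [FORCE]. ROWS is text: rows parted by semicolons, each of 6 numbers parted by spaces: the shift along the tool's x, y, z in units of 0.25 m (1.0 is 0.25 m), then the turn, a rotation vector about the tool's x, y, z in units of 1.5 rad (1.0 is 1.5 rad). A call has 1 to 8 rows; each row is the pose to reach, as a shift and turn from the pose commanded when the call began, along the tool's axes at that moment; what a row does not reach only later rows make up. A row lasts 1/10 s, in which the tool goes at most 50 mm and 8.59 degrees, less where a joint would pass 70% of its speed; a pose out of reach is approached as far as the arm can. A call with a number of a shift or a turn outside -1 to 1 is refused whole. A call with a gripper value outside its range is refused whole. OPENING is the gripper command: -1 is shut, 1 is fully open, values between are in proportion, set as the call begins (- or left out, the last holds). The fingers move at their own pace and stop on an object; FORCE is the grip in N (left out, the last holds). Time passes only in rows, so rows that repeat a pose let the fingers close. It gives the time, the measured TCP pose, the force and the opening at its end, in the units of the state.
- r.read_state(): the state, without advancing time (a new reading comes with each control period).
- vision.camera(name): name is "scene" or "top" or "wrist"; returns (picture, depth): 400x640x3 uint8, blue, green, red; 400x640 float32, m along the optical axis (not along the pixel's ray), 0 where there is no reading.
- vision.get_calibration(name): a dict with "camera_matrix" (3x3 intrinsics, pixels), "rvec" (rotation vector, rad) and "tvec" (3), from world to camera coordinates, as OpenCV has them. Camera axes: x right, y down, z forward; pixel columns grow to the right and rows downward; lengths in m; the calibration is good to about 2 mm. A picture is of the moment at which its call begins: read the wrist's pose just before it. get_calibration takes no time and is no camera call; for the wrist camera it gives the pose at the moment of the call.
- close_job(): hands the job in, once; it reports no verdict.
The state is a dict: "time": time; "joint_positions": joint angles; "joint_vel": joint speeds; "joint_torque": joint torques, N m; "ee_pos": TCP position; "eef_rot": TCP orientation; "ft_force": force on the tool from outside, world axes, zero at the start; "torque": the same for the moment, N m; "width": finger opening in m.
Only numpy, scipy, OpenCV 4.12 (cv2) and the standard library are available. Lean on these libraries where they do the work, as an engineer would, in place of code of your own. Each camera call takes 0.05 s, during which the arm holds its last target. There are 200 camera calls.

## Working session

There is one attempt and no reset: what is moved stays moved. The work goes in short steps, Python scripts to look and compute and a shell command to move; the robot and the scene stay as the last step left them, time stands still between calls to the robot, and variables do not carry over. Pictures are saved under pics/ and viewed, about 8 in all and at most 12, crops included, and the job is handed in when it is done.

```bash
mkdir -p pics; cat > h.py <<'E'
import numpy as np, cv2
from bench import r, vision
from scipy.spatial.transform import Rotation as R
def cam(n):
    c=vision.get_calibration(n); p,d=vision.camera(n)
    return p,d,np.array(c["camera_matrix"]),cv2.Rodrigues(np.array(c["rvec"],float))[0],np.array(c["tvec"],float).ravel()
def world(d,K,Rm,t):
    v,u=np.mgrid[0:d.shape[0],0:d.shape[1]]
    P=np.stack([(u-K[0,2])/K[0,0]*d,(v-K[1,2])/K[1,1]*d,d],-1)
    return (P-t)@Rm
def to_tool(p):
    s=r.read_state(); return R.from_quat(s["eef_rot"]).inv().apply(np.array(p)-s["ee_pos"])/0.25
E
python3 - <<'E'
from h import *
for n in("top","scene"):
    p,d,K,Rm,t=cam(n); cv2.imwrite(f"pics/{n}1.png",p); np.savez(f"{n}.npz",p=p,d=d,W=world(d,K,Rm,t))
s=r.read_state(); print(s["time"],s["ee_pos"],s["eef_rot"],R.from_quat(s["eef_rot"]).as_matrix().round(3),s["ft_force"])
E
```

```text
0.1 [ 0.25630039 -0.56964233  0.22183542] [-0.69125408 -0.14881676  0.69147299 -0.14794075] [[-0.001  0.41  -0.912]
 [ 0.001 -0.912 -0.41 ]
 [-1.    -0.001  0.   ]] [ 0.98209644 -0.73994413  0.20415742]
```

View pics/top1.png

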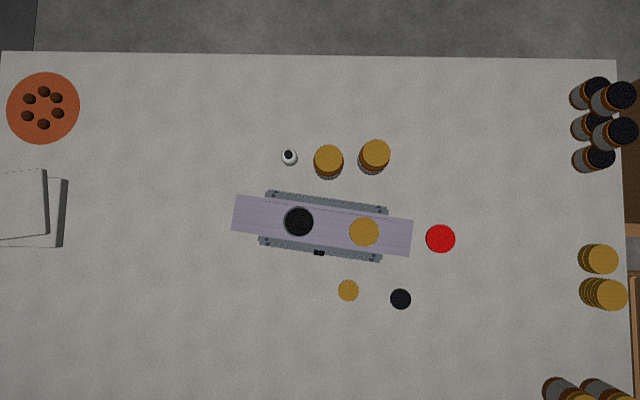

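View pics/scene1.png

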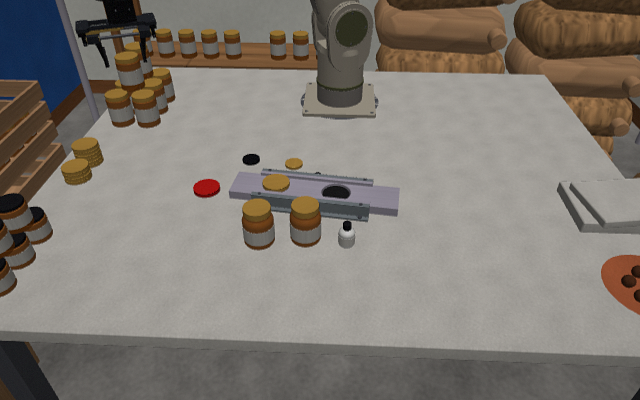

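The top view shows the lid at about (364,231) on the plate and the black nest at (299,222). The jars are at (328,160) and (375,153), and the ink bottle is at (289,157). Next I'll measure the lid and the nest.

```bash
python3 - <<'E'
from h import *
f=np.load("top.npz"); p,d,W=f["p"],f["d"],f["W"]
h=cv2.cvtColor(p,cv2.COLOR_BGR2HSV)
def blob(m,u,v,name):
    n,l,_,c=cv2.connectedComponentsWithStats(m.astype(np.uint8)); k=l==l[v,u]
    w=W[k]; w=w[np.isfinite(w).all(1)&(d[k]>0)]
    x0,x1=w.min(0),w.max(0); print(name,k.sum(),c[l[v,u]],w.mean(0).round(4),np.median(w,0).round(4),(x1-x0).round(3)); return w
gold=(h[...,1]>120)&(h[...,0]>12)&(h[...,0]<32)
lid=blob(gold,364,231,"lid").mean(0)
blk=(p.max(2)<60)
nest=blob(blk,299,222,"nest").mean(0)
blob(gold,328,160,"jar");blob(gold,375,153,"jar");blob(gold,348,290,"small")
# plate axis
pl=(abs(W[...,2]-.03)<.006)&(p[...,0]>p[...,1]+8)
n,l,st,_=cv2.connectedComponentsWithStats(pl.astype(np.uint8)); k=l==1+st[1:,4].argmax()
w=W[k]; rect=cv2.minAreaRect(w[:,:2].astype(np.float32)); print(rect,np.median(w[:,2]),k.sum())
b=cv2.boxPoints(rect);print(b)
v=nest-lid; print("vec",v,np.hypot(*v[:2]),np.degrees(np.arctan2(v[1],v[0])))
c=vision.get_calibration("top");print(-cv2.Rodrigues(np.array(c["rvec"]))[0].T@np.array(c["tvec"]).ravel())
E
```

```text
lid 670 [363.68358209 231.37761194] [ 0.5207 -0.1473  0.0412] [ 0.5209 -0.1479  0.0412] [0.062 0.064 0.015]
nest 642 [298.41588785 221.394081  ] [ 0.54   -0.0009  0.0229] [ 0.5399 -0.0007  0.0232] [0.064 0.065 0.023]
jar 732 [328.15710383 160.20765027] [ 0.6689 -0.0653  0.0889] [ 0.6685 -0.0653  0.0934] [0.061 0.064 0.05 ]
jar 752 [374.64760638 154.88297872] [ 0.6824 -0.1637  0.0887] [ 0.6817 -0.1638  0.0934] [0.061 0.065 0.05 ]
small 335 [347.94925373 290.24477612] [ 0.3876 -0.1167  0.0081] [ 0.3879 -0.1168  0.0082] [0.045 0.045 0.011]
((0.5495158433914185, 0.07930123805999756), (0.13786515593528748, 0.08548792451620102), 83.90843963623047) 0.029139205007682037 1803
[[0.49969825 0.01529376]
 [0.5847035  0.00622199]
 [0.5993334  0.14330871]
 [0.5143282  0.15238048]]
vec [ 0.01934055  0.14641346 -0.01825714] 0.14768533017261637 82.4750559930492
[ 0.50566338 -0.06363185  0.89889199]
```

```bash
python3 -m pendant '0.2 -0.44 -0.76 0.37 0 0;0.2 -0.44 -0.76 0.37 0 0;0.2 -0.44 -0.76 0.37 0 0;0.2 -0.44 -0.76 0.37 0 0;0.2 -0.44 -0.76 0.37 0 0;0.2 -0.44 -0.76 0.37 0 0' -1 10; python3 - <<'E'
from h import *
print(to_tool([.5124,-.2148,.14]), R.from_quat(r.read_state()["eef_rot"]).as_matrix().round(3))
E
```

```text
time: 0.7
ee_pos: [0.3876, -0.3867, 0.1714]
eef_rot: [-0.706, 0.043, 0.706, 0.045]
ft_force: [-0.3, -0.4, -0.4]
width: 0.0468
[ 0.12732808 -0.74415432 -0.4100342 ] [[-0.    -0.124 -0.992]
 [ 0.003 -0.992  0.124]
 [-1.    -0.003  0.001]]
```

```bash
python3 -m pendant '0.12 -0.74 -0.41 0 0 0;0.12 -0.74 -0.41 0 0 0;0.12 -0.74 -0.41 0 0 0;0.12 -0.74 -0.41 0 0 0;0.12 -0.74 -0.41 0 0 0;0.12 -0.74 -0.41 0 0 0;0.12 -0.74 -0.41 0 0 0'; python3 - <<'E'
from h import *
p,d,K,Rm,t=cam("wrist"); cv2.imwrite("pics/w1.png",p); np.savez("w1.npz",p=p,d=d,W=world(d,K,Rm,t))
E
```

```text
time: 1.4
ee_pos: [0.5098, -0.2236, 0.1424]
eef_rot: [-0.705, 0.047, 0.706, 0.047]
ft_force: [-0.7, -0.2, -0.2]
width: 0.001
```

View pics/w1.png

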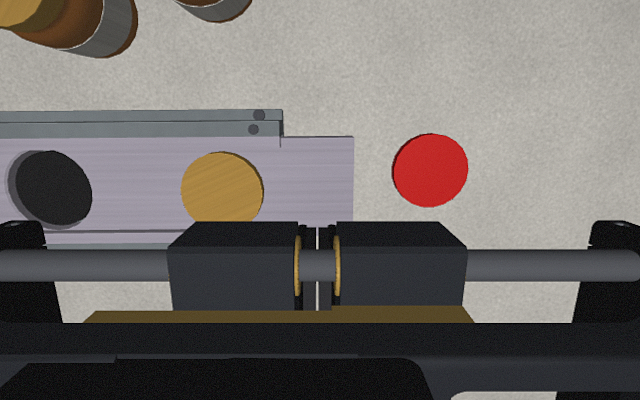

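The wrist view shows the lid at (222,190), the nest at (52,188) and the inner edge of the rail along row 135. The shut fingers hide the near rail. I'll work out the geometry from this picture.

```bash
python3 - <<'E'
from h import *
f=np.load("w1.npz"); p,d,W=f["p"],f["d"],f["W"]
h=cv2.cvtColor(p,cv2.COLOR_BGR2HSV)
def circ(q):
    A=np.c_[2*q,np.ones(len(q))]; s=np.linalg.lstsq(A,(q**2).sum(1),rcond=None)[0]; return s[:2],np.sqrt(s[2]+s[0]**2+s[1]**2)
def comp(m,u,v):
    n,l=cv2.connectedComponents(m.astype(np.uint8)); return (l==l[v,u]).astype(np.uint8)
m=comp((h[...,1]>90)&(h[...,0]>10)&(h[...,0]<32)&(W[...,2]>.036),222,190)
c=max(cv2.findContours(m,0,1)[0],key=len)[:,0]; c=c[c[:,1]<210]
lid,rr=circ(W[c[:,1],c[:,0],:2]); print("lid",lid,rr,np.median(W[m>0][:,2]))
m=comp((W[...,2]<.0265)&(W[...,2]>.015),60,185)
c=max(cv2.findContours(m,0,1)[0],key=len)[:,0]
nest,rr=circ(W[c[:,1],c[:,0],:2]);print("nest",nest,rr,np.median(W[m>0][:,2]))
# rail inner edge: highest-z band just above plate
E=[]
for u in range(5,275,5):
    z=W[100:170,u,2]; k=np.where(z>.034)[0]
    k=k[k<45]
    if len(k): E.append(W[100+k.max(),u])
E=np.array(E); vx,vy,x0,y0=cv2.fitLine(E[:,:2].astype(np.float32),cv2.DIST_HUBER,0,.01,.01).ravel()
a=np.array([vx,vy])*np.sign(vy); n=np.array([a[1],-a[0]])
print("axis",a,np.degrees(np.arctan2(*a[::-1])),"rail dist lid,nest",(np.array([x0,y0])-lid)@n,(np.array([x0,y0])-nest)@n,E[:,2].mean())
print("lid->nest",(nest-lid)@a,(nest-lid)@n)
print("plate z",np.median(W[150:180,280:340,2]))
s=r.read_state()["ee_pos"][:2]; print("tcp rel nest",(s-nest)@a,(s-nest)@n, "needs dy", (np.array([x0,y0])-s)@n-.03475)
E
```

```text
lid [ 0.52929802 -0.15195223] 0.03099927358751042 0.04115027719921866
nest [0.54232609 0.00122534] 0.033690926635171425 0.02321322173687397
axis [0.13427828 0.9909437 ] 82.283104 rail dist lid,nest 0.03256081473578155 0.040219147577047976 0.03714868967604446
lid->nest 0.15353972932508514 -0.0076583328412664345
plate z 0.029168225519555148
tcp rel nest -0.22767887280346946 -0.0022006640355769764 needs dy 0.007669811612624956
```

```bash
python3 -m pendant '0.2 0 0 0 0 0;0.4 0 0 0 0 0;0.43 0 0 0 0 0;0.43 0 0 0 0 0;0.43 0 0 0 0 0;0.43 0 0 0 0 0'; python3 - <<'E'
from h import *
s=r.read_state(); print(s["ee_pos"],R.from_quat(s["eef_rot"]).as_matrix().round(4))
E
```

```text
time: 2.05
ee_pos: [0.5119, -0.2228, 0.0373]
eef_rot: [0.707, -0.047, -0.704, -0.047]
ft_force: [-0.4, 0.6, -0.0]
width: 0.0007
[ 0.51191179 -0.22283377  0.03730543] [[ 0.0033 -0.1326 -0.9912]
 [-0.0015 -0.9912  0.1326]
 [-1.      0.0011 -0.0034]]
```

```bash
python3 -m pendant '0.016 -0.02 0 0 0 0;0.016 -0.04 0 0 0 0;0.016 -0.06 0 0 0 0;0.016 -0.08 0 0 0 0;0.016 -0.095 0 0 0 0;0.016 -0.11 0 0 0 0;0.016 -0.125 0 0 0 0;0.016 -0.14 0 0 0 0'; python3 - <<'E'
from h import *
s=r.read_state(); print(s["ee_pos"],s["ft_force"])
p,d,K,Rm,t=cam("wrist"); cv2.imwrite("pics/w2.png",p[:260])
E
```

```text
time: 2.85
ee_pos: [0.5152, -0.1869, 0.0311]
eef_rot: [0.706, -0.047, -0.706, -0.047]
ft_force: [-0.6, -0.1, -0.3]
width: 0.0007
[ 0.51523738 -0.1869224   0.0310629 ] [-0.57308557 -0.14309039 -0.25367437]
```

View pics/w2.png

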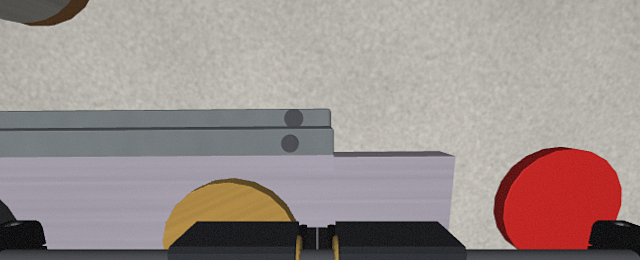

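The lid's trailing edge, near (297,220), is almost at the fingers, near (305,235). The tip is about 1 mm above the plate, so I'll raise it slightly and push.

```bash
python3 -m pendant '-0.006 -0.015 0 0 0 0;-0.006 -0.03 0 0 0 0;-0.006 -0.045 0 0 0 0;-0.006 -0.06 0 0 0 0;-0.006 -0.075 0 0 0 0;-0.006 -0.09 0 0 0 0;-0.006 -0.105 0 0 0 0;-0.006 -0.12 0 0 0 0'; python3 -m pendant '0 -0.015 0 0 0 0;0 -0.03 0 0 0 0;0 -0.045 0 0 0 0;0 -0.06 0 0 0 0;0 -0.075 0 0 0 0;0 -0.09 0 0 0 0;0 -0.105 0 0 0 0;0 -0.12 0 0 0 0'
 python3 - <<'E'
from h import *
s=r.read_state(); print(s["ee_pos"],s["ft_force"])
p,d,K,Rm,t=cam("top"); p=cv2.resize(p[170:290,200:440],None,fx=3,fy=3,interpolation=cv2.INTER_CUBIC); cv2.imwrite("pics/t2.png",p)
E
```

```text
time: 3.7
ee_pos: [0.5192, -0.1571, 0.0326]
eef_rot: [0.706, -0.047, -0.706, -0.047]
ft_force: [-0.3, 0.1, -0.5]
width: 0.0006
time: 4.5
ee_pos: [0.5232, -0.1274, 0.0326]
eef_rot: [0.706, -0.047, -0.706, -0.047]
ft_force: [0.7, -0.6, -0.4]
width: 0.0006
[ 0.52319031 -0.12736732  0.03255342] [ 0.65424174 -0.63454939 -0.41780751]
```

View pics/t2.png

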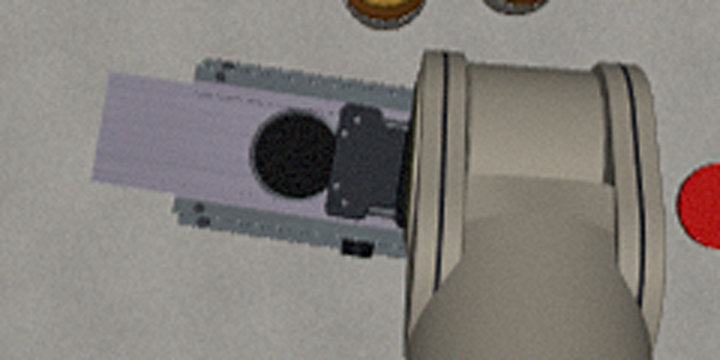

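The gripper hides the lid in the top view, but the nest at (293,153) is in full view and still empty. I'll keep pushing.

```bash
python3 -m pendant '0 -0.015 0 0 0 0;0 -0.03 0 0 0 0;0 -0.045 0 0 0 0;0 -0.06 0 0 0 0;0 -0.075 0 0 0 0;0 -0.09 0 0 0 0;0 -0.105 0 0 0 0;0 -0.12 0 0 0 0'; python3 -m pendant '0 -0.015 0 0 0 0;0 -0.03 0 0 0 0;0 -0.045 0 0 0 0;0 -0.055 0 0 0 0;0 -0.065 0 0 0 0;0 -0.075 0 0 0 0;0 -0.085 0 0 0 0;0 -0.085 0 0 0 0'
 python3 - <<'E'
from h import *
p,d,K,Rm,t=cam("wrist"); cv2.imwrite("pics/w3.png",p[:260])
E
```

```text
time: 5.35
ee_pos: [0.5271, -0.0976, 0.0326]
eef_rot: [0.706, -0.047, -0.706, -0.047]
ft_force: [-0.9, -0.9, 0.8]
width: 0.0002
time: 6.15
ee_pos: [0.5299, -0.0765, 0.0326]
eef_rot: [0.706, -0.047, -0.706, -0.047]
ft_force: [-0.5, -0.6, -0.1]
width: 0.0009
```

View pics/w3.png

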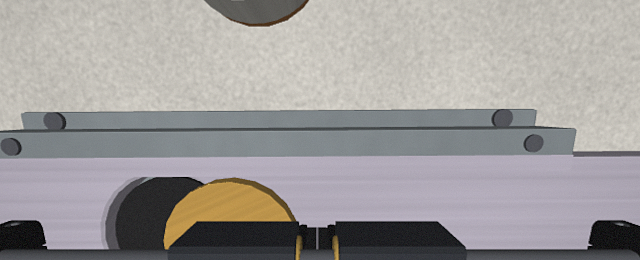

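The lid, with its left edge at column 165, now overlaps the nest, whose left rim is at about column 105. About 28 mm remain, so I'll slow down.

```bash
python3 -m pendant '0 -0.01 0 0 0 0;0 -0.02 0 0 0 0;0 -0.03 0 0 0 0;0 -0.04 0 0 0 0;0 -0.05 0 0 0 0;0 -0.06 0 0 0 0;0 -0.068 0 0 0 0;0 -0.076 0 0 0 0'; python3 -m pendant '0 -0.004 0 0 0 0;0 -0.008 0 0 0 0;0 -0.012 0 0 0 0;0 -0.016 0 0 0 0;0 -0.02 0 0 0 0'
 python3 - <<'E'
from h import *
p,d,K,Rm,t=cam("wrist"); cv2.imwrite("pics/w4.png",p[:260])
W=world(d,K,Rm,t); print(W[200,200:280:10,2].round(4))
E
```

```text
time: 7.0
ee_pos: [0.5324, -0.0579, 0.0326]
eef_rot: [0.706, -0.047, -0.706, -0.047]
ft_force: [0.6, -0.2, -0.6]
width: 0.0003
time: 7.5
ee_pos: [0.5331, -0.0531, 0.0326]
eef_rot: [0.706, -0.047, -0.706, -0.047]
ft_force: [-0.1, 1.0, -0.4]
width: 0.0006
[0.0404 0.0406 0.0393 0.0415 0.0411 0.0423 0.0405 0.0407]
```

View pics/w4.png

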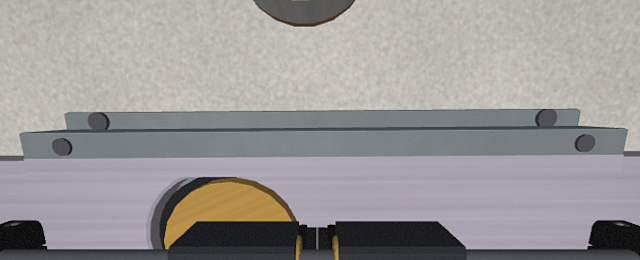

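The lid is still riding high, with its top at z ≈ 0.041. Its left edge is at column 163 and the nest rim is at 150, so I'll creep forward.

```bash
cat > z.py <<'E'
from h import *
p,d,K,Rm,t=cam("wrist"); W=world(d,K,Rm,t)
print("lid z",np.median(W[195:215,200:270,2]).round(4),"left,mid,right",[np.median(W[195:215,u:u+15,2]).round(4) for u in(195,230,260)],r.read_state()["ft_force"])
E
python3 -m pendant '0 -0.004 0 0 0 0;0 -0.008 0 0 0 0;0 -0.012 0 0 0 0;0 -0.012 0 0 0 0'; python3 z.py;  python3 -m pendant '0 -0.004 0 0 0 0;0 -0.008 0 0 0 0;0 -0.008 0 0 0 0'; python3 z.py
```

```text
time: 7.95
ee_pos: [0.5334, -0.0499, 0.0326]
eef_rot: [0.706, -0.047, -0.706, -0.047]
ft_force: [0.1, -0.9, -0.4]
width: 0.0007
lid z 0.0402 left,mid,right [np.float64(0.0379), np.float64(0.0404), np.float64(0.0421)] [-0.51073535  1.27173403  0.21465243]
time: 8.3
ee_pos: [0.5337, -0.0479, 0.0325]
eef_rot: [0.706, -0.047, -0.706, -0.047]
ft_force: [0.9, -0.4, 0.5]
width: 0.0002
lid z 0.0398 left,mid,right [np.float64(0.038), np.float64(0.04), np.float64(0.0416)] [-0.99460276  0.30244524  0.36152595]
```

```bash
python3 -m pendant '0 -0.004 0 0 0 0;0 -0.008 0 0 0 0;0 -0.008 0 0 0 0'; python3 z.py;  python3 -m pendant '0 -0.004 0 0 0 0;0 -0.004 0 0 0 0'; python3 z.py
```

```text
time: 8.65
ee_pos: [0.534, -0.0459, 0.0326]
eef_rot: [0.706, -0.047, -0.706, -0.047]
ft_force: [0.2, -0.5, 0.1]
width: 0.0006
lid z 0.0389 left,mid,right [np.float64(0.0372), np.float64(0.039), np.float64(0.0403)] [-0.29373923  0.03492739 -0.10698446]
time: 8.9
ee_pos: [0.5341, -0.045, 0.0326]
eef_rot: [0.706, -0.047, -0.706, -0.047]
ft_force: [1.0, 0.7, -0.7]
width: 0.0004
lid z 0.0385 left,mid,right [np.float64(0.0369), np.float64(0.0386), np.float64(0.0398)] [ 0.57529351 -0.42521021  0.73416509]
```

```bash
python3 -m pendant '0 -0.004 0 0 0 0;0 -0.004 0 0 0 0'; python3 z.py;  python3 -m pendant '0 -0.004 0 0 0 0;0 -0.004 0 0 0 0'; python3 z.py;  python3 - <<'E'
from h import *
p,d,K,Rm,t=cam("wrist"); cv2.imwrite("pics/w5.png",p[:260])
E
```

```text
time: 9.15
ee_pos: [0.5342, -0.0441, 0.0326]
eef_rot: [0.706, -0.047, -0.706, -0.047]
ft_force: [0.7, -0.4, -0.6]
width: 0.0005
lid z 0.0352 left,mid,right [np.float64(0.0352), np.float64(0.0351), np.float64(0.0352)] [ 0.1087249   0.33719304 -0.10359921]
time: 9.4
ee_pos: [0.5344, -0.043, 0.0326]
eef_rot: [0.706, -0.047, -0.706, -0.047]
ft_force: [0.8, -0.2, -0.5]
width: 0.0006
lid z 0.0352 left,mid,right [np.float64(0.0352), np.float64(0.0352), np.float64(0.0351)] [-0.21001254  0.93242056  0.20918971]
```

View pics/w5.png

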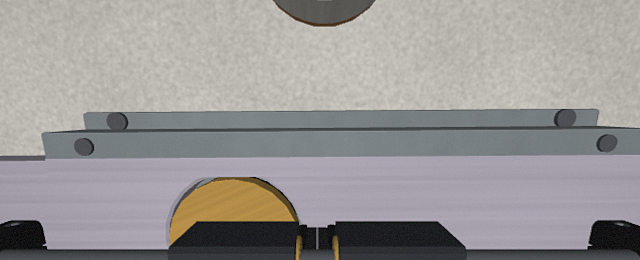

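The lid has dropped flat, with its top at z ≈ 0.035, and fills the nest at columns 170-298. I'll back off, rise and go over its centre.

```bash
python3 -m pendant '0 0.015 0 0 0 0;0 0.03 0 0 0 0;-0.1 0.03 0 0 0 0;-0.12 0.0 0 0 0 0;-0.12 -0.1 -0.003 0 0 0;-0.12 -0.176 -0.003 0 0 0;-0.12 -0.176 -0.003 0 0 0;-0.12 -0.176 -0.003 0 0 0'; python3 -m pendant '0.03 0 0 0 0 0;0.055 0 0 0 0 0;0.055 0 0 0 0 0;0.055 0 0 0 0 0'; python3 - <<'E'
from h import *
p,d,K,Rm,t=cam("wrist"); cv2.imwrite("pics/w6.png",p[:260])
E
```

```text
time: 10.3
ee_pos: [0.5408, 0.0005, 0.0623]
eef_rot: [-0.706, 0.046, 0.706, 0.046]
ft_force: [-0.0, -0.0, 0.5]
width: 0.0006
time: 10.7
ee_pos: [0.5406, -0.0, 0.0484]
eef_rot: [-0.705, 0.047, 0.706, 0.047]
ft_force: [-0.2, -0.1, 0.3]
width: 0.0003
```

View pics/w6.png

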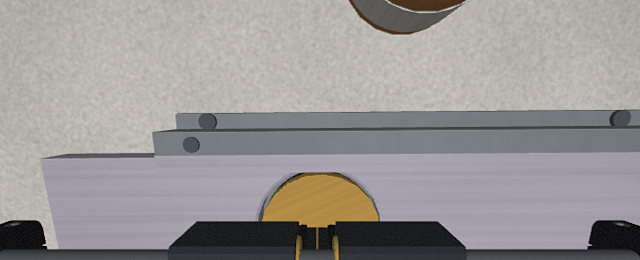

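The lid spans columns 262-380, centred at 321, and the fingertips are at 317, so they're above its centre. Now I'll press in small steps.

```bash
python3 -m pendant '0.02 0 0 0 0 0;0.035 0 0 0 0 0;0.044 0 0 0 0 0;0.048 0 0 0 0 0;0.048 0 0 0 0 0'; python3 -m pendant '0.004 0 0 0 0 0;0.008 0 0 0 0 0;0.012 0 0 0 0 0;0.012 0 0 0 0 0'
```

```text
time: 11.25
ee_pos: [0.5408, 0.0003, 0.0367]
eef_rot: [-0.705, 0.047, 0.706, 0.047]
ft_force: [1.9, 0.3, -0.4]
width: 0.0005
time: 11.65
ee_pos: [0.541, 0.0004, 0.034]
eef_rot: [0.706, -0.047, -0.705, -0.047]
ft_force: [-1.4, 0.5, 4.3]
width: 0.0007
```

```bash
python3 -m pendant '0.003 0 0 0 0 0;0.006 0 0 0 0 0;0.009 0 0 0 0 0;0.009 0 0 0 0 0'; python3 -m pendant '0.003 0 0 0 0 0;0.004 0 0 0 0 0;0.004 0 0 0 0 0'
```

```text
time: 12.05
ee_pos: [0.5411, 0.0004, 0.0319]
eef_rot: [0.706, -0.047, -0.705, -0.047]
ft_force: [-2.8, -0.2, 7.1]
width: 0.0008
time: 12.35
ee_pos: [0.5411, 0.0004, 0.031]
eef_rot: [0.706, -0.047, -0.705, -0.047]
ft_force: [-3.7, 0.6, 8.1]
width: 0.0006
```

```bash
python3 -m pendant '0.002 0 0 0 0 0;0.003 0 0 0 0 0;0.003 0 0 0 0 0;0.003 0 0 0 0 0;0.003 0 0 0 0 0;0.003 0 0 0 0 0;0.003 0 0 0 0 0;0.003 0 0 0 0 0'; python3 -c "
from h import *
p,d,K,Rm,t=cam('wrist'); W=world(d,K,Rm,t); m=cv2.inRange(cv2.cvtColor(p,cv2.COLOR_BGR2HSV),(12,100,30),(32,255,255))[150:222]>0
print('lid z',np.median(W[150:222][m][:,2]),m.sum(),'plate z',np.median(W[170:215,100:200,2]))"
```

```text
time: 13.15
ee_pos: [0.5411, 0.0004, 0.0305]
eef_rot: [0.706, -0.047, -0.705, -0.047]
ft_force: [-4.3, -0.7, 10.8]
width: 0.0004
lid z 0.02904202872064823 3977 plate z 0.029306221879501586
```

The camera puts the lid at z = 0.0290 and the plate at 0.0293, so the lid is flush, with a press of about 11 N, and it has been held. Now I'll rise gently, go straight up and check.

```bash
python3 -m pendant '-0.006 0 0 0 0 0;-0.012 0 0 0 0 0;-0.018 0 0 0 0 0;-0.024 0 0 0 0 0;-0.03 0 0 0 0 0;-0.06 0 0 0 0 0;-0.1 0 0 0 0 0;-0.16 0 0 0 0 0';python3 -m pendant '-0.2 0.2 0 0 0 0;-0.3 0.3 0 0 0 0;-0.4 0.6 0 0 0 0;-0.4 0.9 0 0 0 0;-0.4 0.9 0 0 0 0;-0.4 0.9 0 0 0 0;-0.4 0.9 0 0 0 0;-0.4 0.9 0 0 0 0'
 python3 - <<'E'
from h import *
p,d,K,Rm,t=cam("top");W=world(d,K,Rm,t)
h=cv2.cvtColor(p,cv2.COLOR_BGR2HSV);g=((h[...,1]>120)&(h[...,0]>12)&(h[...,0]<32)).astype(np.uint8)
n,l,s,c=cv2.connectedComponentsWithStats(g)
for i in range(1,n):
    if s[i,4]>200: w=W[l==i]; print(c[i].round(1),s[i,4],np.median(w,0).round(4))
cv2.imwrite("pics/t3.png",cv2.resize(p[120:320,200:480],None,fx=2.5,fy=2.5)); print(r.read_state()["ft_force"])
E
```

```text
time: 14.0
ee_pos: [0.5405, 0.0004, 0.0704]
eef_rot: [-0.705, 0.047, 0.706, 0.047]
ft_force: [-0.7, -0.3, 0.6]
width: 0.0002
time: 14.8
ee_pos: [0.5117, -0.2211, 0.1703]
eef_rot: [0.706, -0.046, -0.705, -0.046]
ft_force: [0.8, 0.9, -0.1]
width: 0.0007
[623.7 103.9] 430 [ 0.9166 -1.0355 -0.3007]
[587.6 144.6] 247 [ 0.7172 -0.6336  0.0509]
[628.9 182. ] 1314 [ 0.7072 -1.033  -0.3394]
[374.7 155. ] 757 [ 0.6814 -0.1638  0.0934]
[328.2 160.1] 728 [ 0.6683 -0.0651  0.0935]
[298.4 221.2] 660 [ 0.5401 -0.0023  0.0352]
[598.1 258.7] 985 [ 0.4735 -0.6581  0.038 ]
[604.7 293.7] 1311 [ 0.3995 -0.6557  0.0575]
[348.  290.2] 336 [ 0.3878 -0.1169  0.008 ]
[577.5 393.2] 317 [ 0.2058 -0.5709  0.0857]
[615.6 395.4] 235 [ 0.2065 -0.6465  0.0872]
[0.39171116 0.54150395 0.97818514]
```

View pics/t3.png

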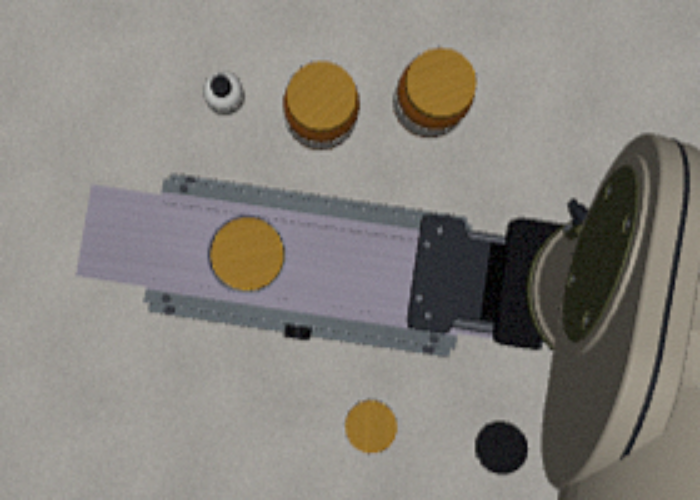

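The lid lies in the nest at crop position (247,253), back up with its top at z = 0.0352. The jars and ink bottle haven't moved, and the arm is clear.

```bash
python3 -c "
from bench import close_job; print(close_job())"
```

```text
the job is handed in; nothing more can be done
None
```

The lid is stamped and lying in the nest. I handed the job in at about 15 s of the 54 s allowed.

- **Slide:** I pushed the lid along the channel with the shut fingers until it dropped flat into the nest. The wrist force stayed at about 1–2 N, which is no more than sensor noise. The lid tipped a little at the nest's edge as it went in.
- **Press:** I pressed on its centre with a peak of about 11 N, below the 25 N denting limit. The camera put the lid's top at z = 29.0 mm against 29.3 mm for the plate, so it was flush. I held it there for about 0.8 s before lifting off.
- **Final checks:** The lid came back up, with its top about 6 mm above the plate, and lies centred in the nest. The jars measured in the same places as before, and the ink bottle looked unmoved in the picture. The arm is clear of everything.

**Disagreement:** An early wrist-camera estimate of the lid's position and the rail distance differed from the top view by 5–8 mm, because the fingers hid part of the lid. I used the top-view values, and later views confirmed them.

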